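# Lock the paper trimmer's arm down with its pin

## Robot

A 7-joint arm with a two-finger parallel gripper is mounted at the origin on the work surface; the furniture and walls round the work are solid. World frame = base frame: x ahead of the robot, y to its left, z up, the work surface at z = 0. Lengths are in m, angles in rad, forces in N, time in s.
With the tool pointing down it reaches from about 0.4 to 0.85 m from the base axis. Payload 4.4 kg.
Tool frame: the origin (TCP) lies at the very end of the fingers, on their centre line; the grasp point (between the pads) lies 19 mm behind it; z points along the fingers, y is the line along which they close (so a half turn about z gives the same grasp; the last joint's range is limited). The gripper opens to 94 mm and grips with 3 to 60 N. Pads are 16 mm wide; open, the fingers measure 119 mm over their backs; the gripper's body (75 mm by 177 mm) begins 78 mm behind the grasp point.
Start: joints at [1.067, 0.628, 0.038, 1.517, -0.027, 0.996, -0.02], TCP at [0.276, -0.589, 0.205] pointing down, gripper open.
Joint ranges: [-3.06, 3.06], [-0.37, 2.12], [-1.25, 1.32], [0.18, 2.47], [-1.1, 4.24], [0.23, 1.98], [-2.94, 2.94]. Speed limits (rad/s): [2.57, 2.57, 3.14, 3.14, 3.14, 3.14, 3.14].

## Interface

Orientations are given as a unit quaternion [w, x, y, z].
In Python, from cell import robot gives the robot as it stands.
- The arm moves only by the shell command python3 nudge.py 'ROWS'. ROWS is rows parted by semicolons, their numbers by spaces, 1 to 8 of them, each of 5 numbers: the finger opening in m, then dx, dy, dz in m, then a turn about the tool's z in rad; each row is the pose to reach, as a shift and turn from the pose commanded when the command began, along the tool's axes at that moment; what a row does not reach only later rows make up. A row lasts 1/12 s, in which the tool goes at most 0.0417 m and 0.125 rad, less where a joint would pass 70% of its speed; a pose out of reach is approached as far as the arm can. The fingers move at their own pace and stop on an object; the grip force is fixed at half the most. Time passes only in rows, so rows that do not move let the fingers close. It prints the time, the measured TCP pose, the force, the opening and the grip force at its end.
- robot.observe(): the state, without advancing time (a new reading comes with each control period).
- robot.snapshot(name): name is "scene" or "top" or "wrist"; returns the picture (480x640x3 uint8, red, green, blue); there is no depth.
- robot.get_calibration(name): a dict with "camera_matrix" (3x3 intrinsics, pixels), "dist" ([k1, k2, p1, p2, k3] as OpenCV has them; the pictures are not rectified), "cam_to_world" (4x4, takes a point from camera to world coordinates); the wrist camera has in their place "mount" (4x4, takes a point from camera to tool coordinates, whose origin is the TCP and whose axes are the flange's). Camera axes: x right, y down, z forward; pixel columns grow to the right and rows downward; lengths in m; the calibration is good to about 2 mm. A picture is of the moment at which its call begins: read the wrist's pose just before it. get_calibration takes no time and is no camera call.
- robot.finish_job(): hands the job in; it is judged then, once.
The state is a dict: "clock": time; "q": joint angles; "joint_velocities": joint speeds; "tau": joint torques, N m; "tool_pos": TCP position; "eef_rot": TCP orientation; "wrist_force": force on the tool from outside, world axes, zero at the start; "wrist_torque": the same for the moment, N m; "grip_width": finger opening in m; "grasp_force": force on a finger pad.
Only numpy, scipy, OpenCV 4.12 (cv2) and the standard library are available. Lean on these libraries where they do the work, as an engineer would, in place of code of your own. Each camera call takes 0.05 s, during which the arm holds its last target. There are 200 camera calls.

## Task

Put the paper trimmer away safely: swing its blade arm all the way down, then push the red-headed lock pin, nose first, through the fork and the arm's lug from the outer side until its head sits flush against the fork. Leave the pin in place and do not disturb the things lying around, the pad on the trimmer included.

Things in the scene. Friction and masses are not known exactly. Their poses are not given: they have to be found in the camera images.
- trimmer: desk paper trimmer, grey bed 240 x 132 mm, 26 mm high. Origin under the bed's centre, z up; the arm lies along its +y edge, handle at -x, pivot at x 95 y 75 z 75 mm. Near the handle a fixed steel fork: two 8 mm cheeks, tops round, at y 61-69 and 81-89; 13 mm holes along y at x -100 z 75. A spring ball in the inner cheek grips the pin: pushing it home takes some 10-22 N, most over the last 25 mm.
- blade_arm (a joint): angle of the green blade arm about its pivot (rad), growing as the handle rises; 0.35-0.62 at the start, 0 all the way down on its hard stop, level at 0.0085. It stays where it is left (1-5 N at the handle moves it). Down on the stop its hole stands 1.7 mm below the fork's; the pin's round nose lifts it into line as it is pushed through, and the arm's weight then rests on the pin.
- handle_top (a point): point on top of the arm's black round handle (25 mm thick, 72 mm long), middle of its length, 265 mm from the pivot and 12.5 mm above the handle's axis; push down here to lower the arm
- lug_hole (a point): centre of the 13 mm hole in the arm's lug, a round green eye 34 mm across and 10 mm thick, 195 mm from the pivot; with the arm down it stands in the fork's gap
- fork_mouth (a point): centre of the fork hole's mouth on the outer (+y) face of the outer cheek, on the side away from the bed; the pin goes in here along the trimmer's -y, and its head ends flush on this face
- lock_pin: lock pin: steel shank 12 mm thick, 52 mm long with a ball-round nose, red head 20 mm across and 6 mm thick. Origin on its axis at the head's underside, x axis towards the nose. It lies on the table on head rim and nose, so its axis dips 5 degrees towards the nose. Held near the head it goes 30 mm in before the fingers meet the fork; the rest is a push on the head.
- pin_tip (a point): tip of the pin's nose, 52 mm from the head's underside
- receipt_pad: receipt pad, 150 x 93 x 10 mm, white with a red edge, lying on the trimmer's bed; leave alone. Origin under its centre
- side_pliers: orange side cutters, 142 x 41 x 12 mm, lying on the table left of the pin; leave alone
- eraser: blue and white eraser, 19 x 42 x 12 mm, lying on the table; leave alone
- staples_box: green box of staples, 36 x 58 x 24 mm; leave alone

How it is judged:
By the outcome, as a careful person would: the job done as asked, in the order asked, and still so for the second after the job is handed in, with the robot touching nothing.
It also fails if it takes over 72 s, if anything falls off the work surface, if the arm or the gripper's body presses on something with over 40 N, if the wrist force passes 120 N, or if a joint passes its speed limit or range.

## Working session

There is one attempt and no reset: what is moved stays moved. The work goes in short steps, Python scripts to look and compute and a shell command to move; the robot and the scene stay as the last step left them, time stands still between calls to the robot, and variables do not carry over. Pictures are saved under pics/ and viewed, at most 10 in all, crops included, and the job is handed in when it is done.

```bash
ls; mkdir -p pics; python3 - <<'E'
from cell import robot
import cv2,numpy as np
s=robot.observe();print({k:np.round(v,3).tolist() for k,v in s.items()})
for n in("scene","top"):
    cv2.imwrite(f"pics/{n}0.png",robot.snapshot(n)[:,:,::-1])
    print(n,robot.get_calibration(n))
print(robot.get_calibration("wrist"))
E
```

```text
cell.py
nudge.py
pics
{'clock': 0.0, 'q': [1.067, 0.629, 0.038, 1.518, -0.027, 0.996, -0.02], 'joint_velocities': [-0.0, -0.0, -0.0, 0.0, -0.001, -0.001, -0.001], 'tau': [0.0, -54.973, 1.143, -18.663, -0.052, 0.024, 0.0], 'tool_pos': [0.275, -0.588, 0.205], 'eef_rot': [-0.001, 0.976, 0.217, -0.0], 'wrist_force': [-1.019, -0.131, 0.026], 'wrist_torque': [-0.003, 0.025, 0.005], 'grasp_force': 0.0, 'grip_width': 0.094}
scene {'camera_matrix': array([[605.1537467 ,   0.        , 318.63404873],
       [  0.        , 605.1537467 , 240.19808397],
       [  0.        ,   0.        ,   1.        ]]), 'dist': array([0.06739473, 0.        , 0.        , 0.        , 0.        ]), 'cam_to_world': array([[-0.74436648, -0.37825771,  0.55030869, -0.2595258 ],
       [-0.6677417 ,  0.41386249, -0.61873974,  0.79752295],
       [ 0.00629096, -0.82803318, -0.56064381,  0.83883781],
       [ 0.        ,  0.        ,  0.        ,  1.        ]])}
top {'camera_matrix': array([[586.82039683,   0.        , 316.25675454],
       [  0.        , 586.82
[... 325 characters left out ...]
486, -0.99830137,  1.50180505],
       [ 0.        ,  0.        ,  0.        ,  1.        ]])}
{'camera_matrix': array([[417.3899603 ,   0.        , 313.38589255],
       [  0.        , 417.3899603 , 238.18306078],
       [  0.        ,   0.        ,   1.        ]]), 'dist': array([-0.03055054,  0.        ,  0.        ,  0.        ,  0.        ]), 'mount': array([[-1.15041361e-04, -9.69750031e-01, -2.44100113e-01,
         7.12568786e-02],
       [ 9.99999746e-01, -2.83311692e-04,  6.54240543e-04,
         7.29490433e-04],
       [-7.03606203e-04, -2.44099976e-01,  9.69749817e-01,
        -1.79004850e-01],
       [ 0.00000000e+00,  0.00000000e+00,  0.00000000e+00,
         1.00000000e+00]])}
```
View pics/scene0.png

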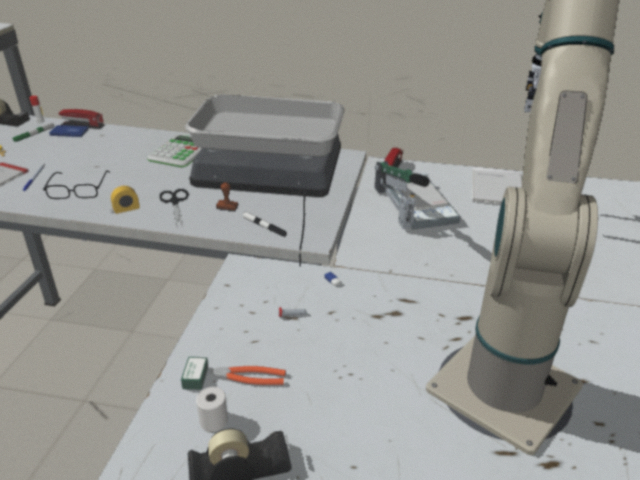

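View pics/top0.png

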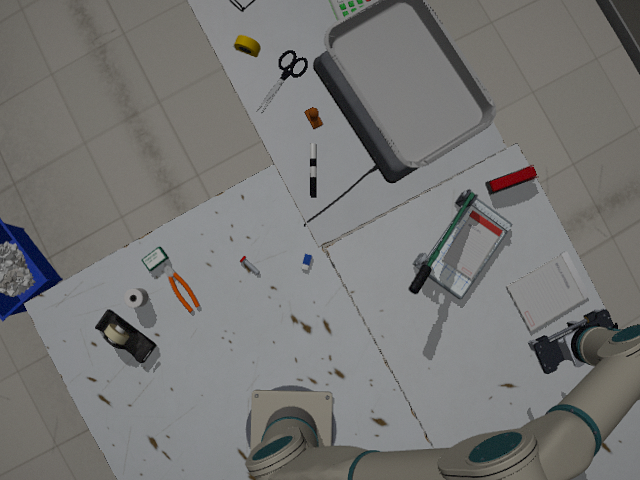

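The scene view shows the pin with its red head near (285,313), the eraser at (333,279) and the trimmer at about (420,195). In the top view the raised arm runs from its pivot at about (467,197) to the black handle at (420,278), with the red head at (243,259) and the nose at about (259,275).

```bash
cat > h.py <<'E'
from cell import robot
import cv2,numpy as np
from scipy.spatial.transform import Rotation as R
def pose(s=None):
    s=s or robot.observe();w,x,y,z=s["eef_rot"];T=np.eye(4)
    T[:3,:3]=R.from_quat([x,y,z,w]).as_matrix();T[:3,3]=s["tool_pos"];return T
def cam(n,T=None):
    c=robot.get_calibration(n)
    return c["camera_matrix"],c["dist"],(T@c["mount"] if n=="wrist" else c["cam_to_world"])
def rays(c,px):
    K,d,M=c;u=cv2.undistortPoints(np.float64(px).reshape(-1,1,2),K,d)[:,0]
    D=np.c_[u,np.ones(len(u))]@M[:3,:3].T
    return M[:3,3],D/np.linalg.norm(D,axis=1)[:,None]
def plane(c,px,z):
    o,D=rays(c,px);return o+D*((z-o[2])/D[:,2])[:,None]
def proj(c,P):
    K,d,M=c;W=np.linalg.inv(M)
    return cv2.projectPoints(np.float64(P).reshape(-1,1,3),cv2.Rodrigues(W[:3,:3])[0],W[:3,3],K,d)[0][:,0]
def tri(obs):  # [(cam,px),...] -> point, ray misses
    A=np.zeros((3,3));b=np.zeros(3);L=[]
    for c,p in obs:
        o,D=rays(c,[p]);P=np.eye(3)-np.outer(D[0],D[0]);A+=P;b+=P@o;L.append((P,o))
    x=np.linalg.solve(A,b);return x,[np.linalg.norm(P@(x-o)) for P,o in L]
def snap(n,name):
    T=pose();im=robot.snapshot(n);cv2.imwrite(f"pics/{name}.png",im[:,:,::-1]);return im,cam(n,T)
def tooldelta(P,T=None):  # world point -> shift in tool axes
    T=pose() if T is None else T;return T[:3,:3].T@(np.asarray(P)-T[:3,3])
E
python3 - <<'E'
from h import *
c=cam("top")
print("pin",plane(c,[[243,259],[259,275]],.008))
print("handle",plane(c,[[412,291],[420,278],[430,265]],.2))
print("pivot",plane(c,[[467,197]],.08)); print("bed corners",plane(c,[[512,225],[463,300],[426,283]],.02))
print("eraser,pliers,staple",plane(c,[[308,262],[182,290],[154,260]],.01))
print(pose())
E
```

```text
pin [[0.43517447 0.13054669 0.008     ]
 [0.39557019 0.08856976 0.008     ]]
handle [[ 0.36936937 -0.26813015  0.2       ]
 [ 0.39870546 -0.28563414  0.2       ]
 [ 0.42822887 -0.30779238  0.2       ]]
pivot [[ 0.60045783 -0.42417342  0.08      ]]
bed corners [[ 0.53957887 -0.56127544  0.02      ]
 [ 0.34377992 -0.43320676  0.02      ]
 [ 0.38534665 -0.33629773  0.02      ]]
eraser,pliers,staple [[ 0.43176169 -0.03515552  0.01      ]
 [ 0.3519291   0.28425004  0.01      ]
 [ 0.42635469  0.35956766  0.01      ]]
[[ 9.05689641e-01  4.23940819e-01 -6.74982153e-04  2.75360138e-01]
 [ 4.23941356e-01 -9.05688417e-01  1.48904819e-03 -5.88152092e-01]
 [ 1.99447929e-05 -1.63476837e-03 -9.99998664e-01  2.04681384e-01]
 [ 0.00000000e+00  0.00000000e+00  0.00000000e+00  1.00000000e+00]]
```

```bash
python3 nudge.py '0.0 0 0 -0.08 0; 0.0 0.01 -0.01 -0.12 0; 0.0 0.03 -0.03 -0.15 0; 0.0 0.06 -0.05 -0.15 0; 0.0 0.1 -0.075 -0.15 0; 0.0 0.13 -0.1 -0.15 0; 0.0 0.16 -0.12 -0.15 0; 0.0 0.18 -0.14 -0.15 0'; python3 nudge.py '0.0 0.03 -0.02 0 0; 0.0 0.03 -0.02 0 0; 0.0 0.03 -0.02 0 0'
python3 - <<'E'
from h import *
snap("wrist","w1"); snap("top","t1"); print(pose()[:3,3])
E
```

```text
clock: 0.77
tool_pos: [0.3804, -0.3837, 0.3555]
eef_rot: [0.0, 0.976, 0.217, 0.0]
wrist_force: [0.4, 0.4, 0.3]
grip_width: 0.0441
grasp_force: 0.0
clock: 1.02
tool_pos: [0.3992, -0.3526, 0.3555]
eef_rot: [-0.0, 0.976, 0.22, 0.0]
wrist_force: [-0.2, 0.2, 0.1]
grip_width: 0.024
grasp_force: 0.0
[ 0.39718711 -0.35567122  0.35527047]
```

View pics/w1.png

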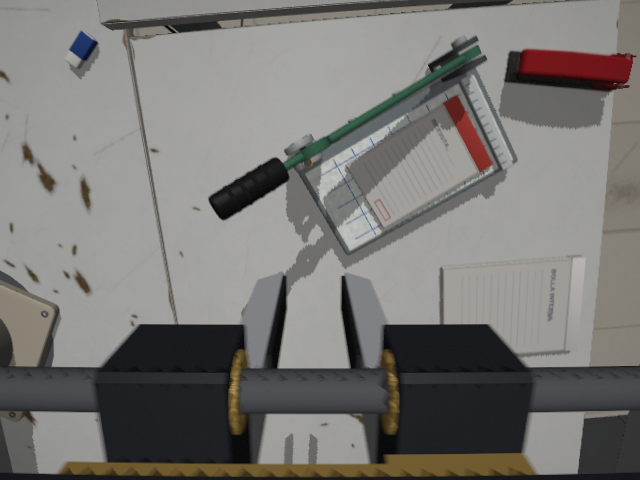

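The wrist view shows the trimmer clearly: handle from (215,207) to (285,170), fork discs near (300,148), pivot near (460,55), and bed corners near (350,253) and (513,160). I'll zoom in to pick the corners exactly.

```bash
python3 - <<'E'
import cv2
im=cv2.imread("pics/w1.png")[25:265,200:520]
cv2.imwrite("pics/w1z.png",cv2.resize(im,(800,600),interpolation=cv2.INTER_CUBIC))
E
```

```text
(no output)
```

View pics/w1z.png

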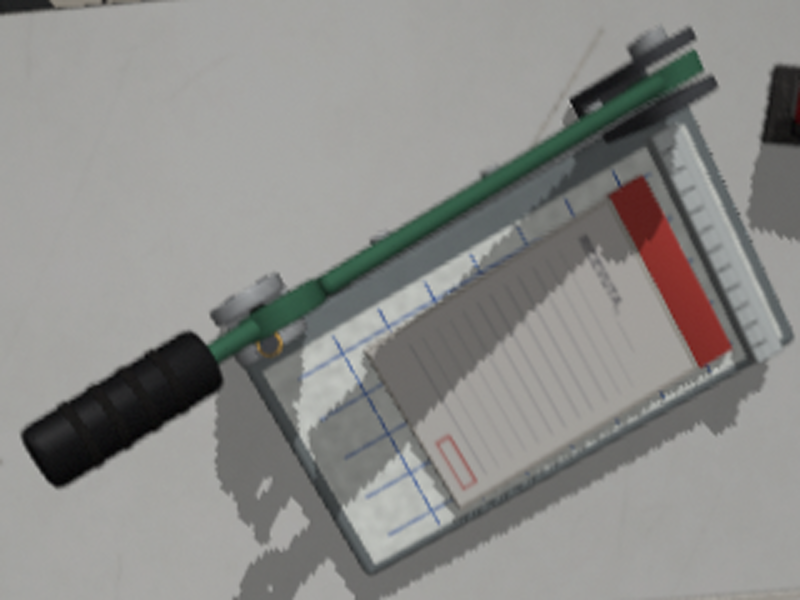

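```bash
python3 - <<'E'
from h import *
T=pose(); c=cam("wrist",T); z=lambda x,y:[200+x*.4,25+y*.4]
B=plane(c,[z(370,573),z(792,338),z(686,106)],.026)
print(B,np.linalg.norm(B[0]-B[1]),np.linalg.norm(B[2]-B[1]))
xd=(B[1]-B[0])[:2];th=np.arctan2(xd[1],xd[0]);print("yaw",th,np.degrees(th))
ux=np.r_[np.cos(th),np.sin(th)];uy=np.r_[-ux[1],ux[0]]
O=(B[0]+B[1])[:2]/2+uy*.066
W=lambda x,y,h:np.r_[O+ux*x+uy*y,h]
print("O",O)
P=[W(.095,.075,.075),W(-.1,.089,.075),W(-.1,.065,.09),W(-.1,.085,.09),W(-.12,.066,.026)]
for p,q in zip(P,proj(c,P)):print(p.round(4),((q-[200,25])/.4).round(0))
# handle, over arm angles
for a in (.35,.42,.49,.56,.62):
    p=[W(.095-L*np.cos(a),.075,.075+L*np.sin(a)) for L in(.195,.229,.265,.301)]
    print(a,((proj(c,p)-[200,25])/.4).round(0).tolist(),p[2].round(4))
E
```

```text
[[ 0.34551879 -0.42946124  0.026     ]
 [ 0.53809667 -0.56263488  0.026     ]
 [ 0.60750282 -0.46286629  0.026     ]] 0.2341398254177511 0.1215359383845616
yaw -0.6050196505835371 -34.66507250091645
O [ 0.4793471  -0.44176366]
[ 0.6001 -0.4341  0.075 ] [661.  73.]
[ 0.4477 -0.3117  0.075 ] [238. 287.]
[ 0.4341 -0.3314  0.09  ] [266. 338.]
[ 0.4454 -0.315   0.09  ] [241. 296.]
[ 0.4182 -0.3192  0.026 ] [231. 349.]
0.35 [[277.0, 306.0], [201.0, 353.0], [117.0, 405.0], [29.0, 459.0]] [ 0.3954 -0.2925  0.1659]
0.42 [[290.0, 300.0], [212.0, 348.0], [126.0, 401.0], [35.0, 457.0]] [ 0.4011 -0.2965  0.1831]
0.49 [[305.0, 292.0], [228.0, 340.0], [140.0, 394.0], [46.0, 453.0]] [ 0.4078 -0.3011  0.1997]
0.56 [[324.0, 282.0], [247.0, 330.0], [159.0, 385.0], [62.0, 445.0]] [ 0.4155 -0.3064  0.2158]
0.62 [[342.0, 272.0], [267.0, 319.0], [180.0, 374.0], [82.0, 436.0]] [ 0.4227 -0.3114  0.229 ]
```

```bash
cat >> h.py <<'E'
O=np.array([0.4793,-0.4418]);th=-0.605
def W(x,y,z):
    u=np.r_[np.cos(th),np.sin(th)];v=np.r_[-u[1],u[0]];return np.r_[O+u*x+v*y,z]
def top(a):
    return W(.095-.265*np.cos(a)+.0125*np.sin(a),.075,.075+.265*np.sin(a)+.0125*np.cos(a))
E
python3 - <<'E'
from h import *
s=robot.observe();print(s["clock"],s["grip_width"])
for a in(.5,.4,.3,.2,.1,.0):print(a,top(a).round(4),tooldelta(top(a)).round(4))
E
```

```text
1.1167 0.01625995287637127
0.5 [ 0.4137 -0.3053  0.213 ] [ 0.0365 -0.0387  0.1422]
0.4 [ 0.4033 -0.2981  0.1897] [ 0.0301 -0.0496  0.1655]
0.3 [ 0.3949 -0.2923  0.1653] [ 0.025  -0.0584  0.19  ]
0.2 [ 0.3885 -0.2878  0.1399] [ 0.0211 -0.0652  0.2153]
0.1 [ 0.3842 -0.2849  0.1139] [ 0.0185 -0.0696  0.2414]
0.0 [ 0.3821 -0.2834  0.0875] [ 0.0172 -0.0719  0.2677]
```

```bash
python3 nudge.py '0 0.015 -0.025 0.03 0; 0 0.03 -0.05 0.06 0; 0 0.03 -0.05 0.1 0; 0 0.03 -0.05 0.135 0; 0 0.03 -0.05 0.145 0; 0 0.03 -0.05 0.155 0; 0 0.03 -0.05 0.165 0; 0 0.03 -0.05 0.17 0'; python3 nudge.py '0 -0.005 -0.009 0.02 0;0 -0.005 -0.009 0.02 0'; python3 - <<'E'
from h import *
for a in(.3,.2,.1,.0):print(a,tooldelta(top(a)).round(4))
E
```

```text
clock: 1.78
tool_pos: [0.4023, -0.2983, 0.184]
eef_rot: [-0.001, 0.977, 0.215, -0.001]
wrist_force: [-0.4, -0.8, -0.2]
grip_width: 0.0004
grasp_force: 0.0
clock: 1.95
tool_pos: [0.3923, -0.2904, 0.1632]
eef_rot: [-0.002, 0.976, 0.216, -0.002]
wrist_force: [-1.1, 0.5, -0.6]
grip_width: 0.0006
grasp_force: 0.0
0.3 [ 0.0016  0.0028 -0.002 ]
0.2 [-0.0022 -0.0038  0.0234]
0.1 [-0.0047 -0.0082  0.0494]
0.0 [-0.0059 -0.0103  0.0758]
```

```bash
python3 nudge.py '0 -0.002 -0.003 0.015 0;0 -0.003 -0.005 0.03 0;0 -0.004 -0.007 0.04 0;0 -0.005 -0.009 0.05 0;0 -0.006 -0.01 0.06 0'; python3 nudge.py '0 -0.001 -0.001 0.006 0;0 -0.001 -0.001 0.01 0;0 -0.001 -0.001 0.014 0;0 -0.001 -0.001 0.014 0'
python3 - <<'E'
from h import *
robot.observe();snap("wrist","w2");print(robot.observe()["wrist_force"])
E
```

```text
clock: 2.37
tool_pos: [0.386, -0.2856, 0.1058]
eef_rot: [0.001, 0.976, 0.216, 0.0]
wrist_force: [0.2, 0.5, -0.0]
grip_width: 0.001
grasp_force: 0.5
clock: 2.7
tool_pos: [0.3844, -0.2839, 0.0912]
eef_rot: [-0.0, 0.976, 0.217, -0.0]
wrist_force: [-0.0, -0.5, 1.1]
grip_width: -0.0
grasp_force: 0.0
[ 0.50325695  0.49914241 -0.74187418]
```

View pics/w2.png

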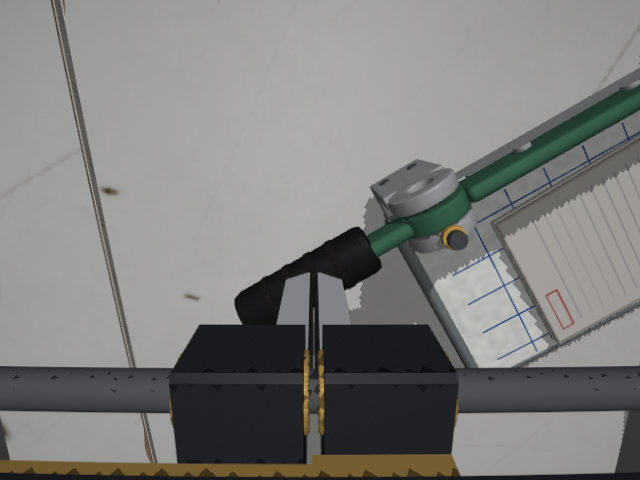

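The closed fingertips are on the handle at about (313,275), and the lug is nearly inside the fork near (430,205). I'll keep pushing until it meets the stop.

```bash
for i in 1; do python3 nudge.py '0 0 0 0.002 0;0 0 0 0.004 0;0 0 0 0.004 0'; done; python3 nudge.py '0 0 0 0.002 0;0 0 0 0.002 0;0 0 0 0.002 0'
```

```text
clock: 3.0
tool_pos: [0.3846, -0.2837, 0.0874]
eef_rot: [-0.0, 0.976, 0.217, 0.0]
wrist_force: [0.3, -0.0, 0.5]
grip_width: 0.0003
grasp_force: 0.0
clock: 3.25
tool_pos: [0.3848, -0.2838, 0.0856]
eef_rot: [0.0, 0.976, 0.217, 0.0]
wrist_force: [-0.4, 0.0, 0.5]
grip_width: 0.0007
grasp_force: 0.3
```

```bash
python3 nudge.py '0 0 0 0.002 0;0 0 0 0.002 0;0 0 0 0.002 0'; python3 nudge.py '0 0 0 0.002 0;0 0 0 0.002 0;0 0 0 0.002 0'
```

```text
clock: 3.5
tool_pos: [0.3848, -0.2838, 0.085]
eef_rot: [0.0, 0.976, 0.217, 0.0]
wrist_force: [-3.3, 2.3, 18.0]
grip_width: 0.0004
grasp_force: 9.1
clock: 3.75
tool_pos: [0.3849, -0.2839, 0.0846]
eef_rot: [0.001, 0.976, 0.217, 0.001]
wrist_force: [-4.6, 4.2, 36.7]
grip_width: 0.0004
grasp_force: 18.3
```

```bash
python3 nudge.py '0 0 0 -0.02 0;0 0 0 -0.06 0;0 0 0 -0.1 0;0.05 -0.015 0.02 -0.13 0;0.05 -0.03 0.045 -0.15 0;0.05 -0.034 0.051 -0.16 0;0.05 -0.034 0.051 -0.16 0;0.05 -0.034 0.051 -0.16 0'
python3 - <<'E'
from h import *
robot.observe();im,c=snap("wrist","w3");print(pose()[:3,3])
cv2.imwrite("pics/w3z.png",cv2.resize(im[:,:,::-1][30:360,140:580],(800,600),interpolation=cv2.INTER_CUBIC))
E
```

```text
clock: 4.42
tool_pos: [0.3752, -0.344, 0.2413]
eef_rot: [-0.0, 0.976, 0.217, 0.0]
wrist_force: [-0.3, -0.7, -0.6]
grip_width: 0.03
grasp_force: 0.0
[ 0.3750354  -0.34286857  0.24053627]
```

View pics/w3z.png

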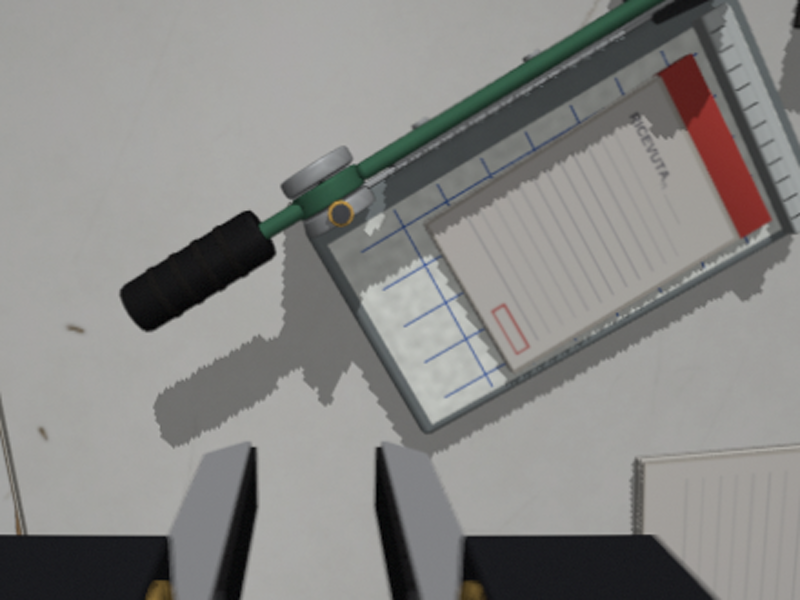

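The arm is down: the lug is in the fork near zoom (330,190), the handle spans (140,310) to (260,240), and the pad has not moved. Next I'll measure the arm axis with colour masks.

```bash
python3 - <<'E'
from h import *
im=cv2.imread("pics/w3.png");c=cam("wrist",pose())
hsv=cv2.cvtColor(im,cv2.COLOR_BGR2HSV)
def big(m,roi):
    k=np.zeros_like(m);x0,y0,x1,y1=roi;k[y0:y1,x0:x1]=m[y0:y1,x0:x1]
    k=cv2.morphologyEx(k,cv2.MORPH_OPEN,np.ones((3,3)))
    return max(cv2.findContours(k,0,1)[0],key=cv2.contourArea)
g=big(cv2.inRange(hsv,(60,80,30),(95,255,255)),(140,20,580,200))
b=big(cv2.inRange(hsv,(0,0,0),(180,255,48)),(195,130,300,220))
rg,rb=cv2.minAreaRect(g),cv2.minAreaRect(b);print(rg,rb)
box=cv2.boxPoints(rb)
A=plane(c,box,.075);print("handle box world",A.round(4).tolist())
e=[np.linalg.norm(A[i]-A[(i+1)%4]) for i in range(2)];print("sides",e)
# green arm centreline (rod part, per column)
m=np.zeros(im.shape[:2],np.uint8);cv2.drawContours(m,[g],-1,255,-1)
pts=[]
for u in range(350,500,5):
    v=np.flatnonzero(m[:,u]); 
    if len(v)>3: pts.append((u,v.mean()))
P=plane(c,pts,.075)[:,:2];L=cv2.fitLine(P.astype(np.float32),2,0,.01,.01).ravel();print("arm dir",np.degrees(np.arctan2(L[1],L[0])),L)
hc=A[:,:2].mean(0);print("handle centre",hc,"model",W(-.17,.075,0))
n=np.r_[-L[1],L[0]];print("arm line off model y75 at lug:",(W(-.1,.075,0)[:2]-L[2:])@n,"handle:",(hc-L[2:])@n)
for nme,z,px in(("outer cheek L,R",.075,[[282,187],[290,200],[346,148],[352,164]]),("bed",.026,[[428,433],[796,230]])):
    q=plane(c,np.array(px)/1.818+[140,30],z);u=np.r_[np.cos(th),np.sin(th)];v=np.r_[-u[1],u[0]]
    print(nme,q.round(4).tolist(),"local",np.c_[(q[:,:2]-O)@u,(q[:,:2]-O)@v].round(4).tolist())
E
```

```text
((399.1048278808594, 87.0378646850586), (12.46207046508789, 271.102294921875), 58.52315902709961) ((247.99710083007812, 179.19097900390625), (30.528362274169922, 87.155029296875), 58.13401794433594)
handle box world [[0.3602, -0.2493, 0.075], [0.4203, -0.2899, 0.075], [0.4069, -0.3102, 0.075], [0.3456, -0.2697, 0.075]]
sides [np.float64(0.07245285289935254), np.float64(0.024364209108385323)]
arm dir -34.205364 [ 0.8270279  -0.56216085  0.516815   -0.37054533]
handle centre [ 0.38325644 -0.27976573] model [ 0.3821318  -0.28342279  0.        ]
arm line off model y75 at lug: -0.004221109938754663 handle: -4.133842512947444e-06
outer cheek L,R [[0.4339, -0.2998, 0.075], [0.4303, -0.3053, 0.075], [0.4608, -0.3182, 0.075], [0.4558, -0.3235, 0.075]] local [[-0.1181, 0.091], [-0.118, 0.0844], [-0.0856, 0.0912], [-0.0866, 0.084]]
bed [[0.3484, -0.4238, 0.026], [0.5269, -0.5462, 0.026]] local [[-0.1179, -0.0597], [0.0986, -0.0588]]
```

The handle measures 72.5 x 24.4 mm, the arm line passes through its centre, and the contact height of 85.3 mm matches the stop, so the measurement is trustworthy. Now the pin.

```bash
sed -i 's/^O=.*/th=-0.597;u0=np.r_[np.cos(th),np.sin(th)];O=np.array([0.3833,-0.2798])-(-.17*u0+.075*np.r_[-u0[1],u0[0]])/' h.py
python3 nudge.py '0.05 0.024 -0.033 0 0;0.05 0.048 -0.066 0 0;0.05 0.072 -0.099 0 0;0.05 0.096 -0.132 0 0;0.05 0.12 -0.162 0 0;0.05 0.14 -0.197 0 0;0.05 0.154 -0.235 0 0;0.05 0.168 -0.272 0 0'; python3 nudge.py '0.05 0.013 -0.037 0 -0.1;0.05 0.026 -0.074 0 -0.2;0.05 0.038 -0.11 0 -0.3;0.05 0.038 -0.11 0 -0.38;0.05 0.038 -0.11 0 -0.38;0.05 0.038 -0.11 0 -0.38'
python3 - <<'E'
from h import *
print(W(-.1,.089,.075),robot.observe()["q"]);im,c=snap("wrist","w4");T=pose();print(T[:3,3],np.degrees(np.arctan2(T[1,0],T[0,0])))
E
```

```text
clock: 5.13
tool_pos: [0.4103, -0.0234, 0.2401]
eef_rot: [-0.001, 0.976, 0.218, -0.002]
wrist_force: [0.5, 0.1, -0.1]
grip_width: 0.05
grasp_force: 0.0
clock: 5.63
tool_pos: [0.3986, 0.0891, 0.2404]
eef_rot: [-0.0, 0.918, 0.397, -0.001]
wrist_force: [0.8, 0.4, 1.0]
grip_width: 0.05
grasp_force: 0.0
[ 0.4490621  -0.30757311  0.075     ] [-0.05257821  0.24734761 -0.29194274  2.08762048  0.09605161  0.82188606
 -1.15512421]
[0.39900331 0.08828788 0.24061063] 46.714438365713285
```

View pics/w4.png

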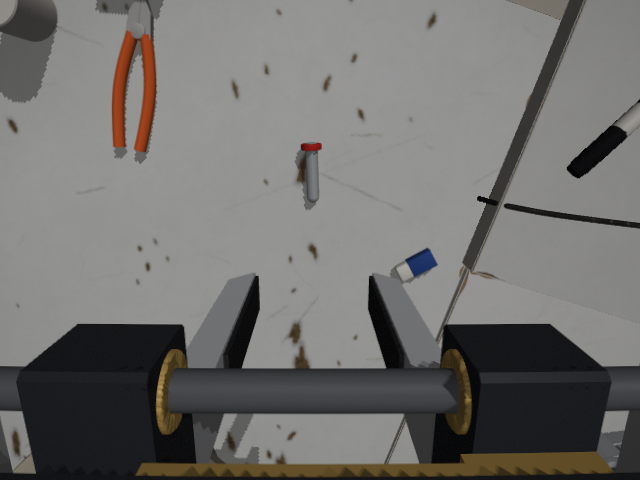

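The red head is at (311,147), the nose tip at about (313,201) and the eraser at (417,263), clear of the fingers. Next I'll measure the pin.

```bash
cat > pin.py <<'E'
from h import *
def pin(im,c,roi,zh,zt):
    x0,y0,x1,y1=roi;hsv=cv2.cvtColor(im,cv2.COLOR_BGR2HSV)[y0:y1,x0:x1]
    r=cv2.inRange(hsv,(0,120,70),(8,255,255))|cv2.inRange(hsv,(172,120,70),(180,255,255))
    k=max(cv2.findContours(r,0,1)[0],key=cv2.contourArea);rr=cv2.minAreaRect(k);return np.array(rr[0])+[x0,y0],rr,hsv
E
python3 - <<'E'
from pin import *
im=cv2.imread("pics/w4.png");T=pose();c=cam("wrist",T)
h,rr,hsv=pin(im,c,(280,130,350,215),0,0);print("head",h,rr)
# shank: per-row centre of grey bright body
gr=cv2.cvtColor(im,cv2.COLOR_BGR2GRAY).astype(float)
for v in range(142,210,4):print(v,gr[v,298:328].astype(int))
H=plane(c,[h],.012);print(H)
E
```

```text
head [310.5 146.5] ((30.5, 16.5), (7.0, 19.0), 90.0)
142 [149 148 149 149 146 142 142 139 137 131 123 121 120 119 117 118 120 123
 128 118 130 141 142 148 149 149 148 148 149 149]
146 [148 147 123  36  31  34  41  45  47  51  54  56  58  59  59  59  60  60
  56  55  54  49  50  83 148 148 150 150 149 148]
150 [143 119  95  80  59  54  54  48  49  51  53  55  57  61  58  56  55  53
  53  69 107 125 142 149 149 149 149 150 149 148]
154 [ 97  96  92  89  86  79  69  59  65  72  74  78  86 110 121  88  89 107
 106 109 146 147 148 148 147 148 148 148 148 149]
158 [ 95  90  83  75  65  49  41  46  71  86  98 107 112 119 122 123 118 114
 107 105 143 148 148 148 149 148 147 147 148 149]
162 [ 89  77  60  47  36  34  36  43  67  85  96 105 112 116 123 124 120 115
 108 102 134 149 149 149 149 148 148 146 145 145]
166 [ 74  56  44  35  33  36  37  42  63  82  94 104 111 116 122 123 120 117
 110 104 135 148 150 149 149 149 147 148 148 147]
170 [106  77  54  45  38  43  48  66  65  80  93 104 110 115 122 123 121 116
 111 103 128 150 149 149 149 149 147 145 144 144]
174 [ 87  62  52  39  38  39  5
[... 448 characters left out ...]
148 147 147 148 148 148 148]
190 [148 148 148 145 121  97  97  95  82  65  83  96 105 112 116 122 123 120
 116 107  97 134 148 147 148 148 147 148 148 148]
194 [147 147 147 147 146 143 109  96  90  65  81  94 104 111 115 122 123 120
 115 108 103 133 148 148 148 148 147 148 148 148]
198 [147 146 146 147 145 114  98  97  95  75  70  84  97 105 109 117 117 113
 106  98 108 146 149 149 149 148 149 149 149 148]
202 [148 149 149 149 148 149 143 102  97  98  98  96  86  75  75  74  79  95
 146 149 149 149 150 150 149 149 148 148 149 149]
206 [149 148 148 148 149 146 115  98  97  97  98  98  98  98 100 121 148 149
 148 149 149 149 149 150 149 150 149 148 148 148]
[[0.43749777 0.13181728 0.012     ]]
```

```bash
python3 - <<'E'
from h import *
T=pose();c=cam("wrist",T)
a=plane(c,[[311.6,158]],.0093)[0];b=plane(c,[[312.85,194]],.0066)[0]
d=(b-a)[:2];d/=np.linalg.norm(d);print("heading",np.degrees(np.arctan2(d[1],d[0])))
t=plane(c,[[313,203.5]],.004)[0];hd=plane(c,[[311,150.5]],.018)[0];hf=plane(c,[[311,142.5]],.010)[0]
print("tip",t,"head under",hd,"far face",hf,"len",np.linalg.norm((t-hd)[:2]),np.linalg.norm((t-hf)[:2]))
g=np.r_[t[:2]-d*(.052-.012),.003];print("grasp",g,"delta",tooldelta(g))
print("want toolx heading",np.degrees(np.arctan2(-d[1],-d[0])),"now",np.degrees(np.arctan2(T[1,0],T[0,0])))
E
```

```text
heading -131.36191914342845
tip [0.4005389  0.08913857 0.004     ] head under [0.43546667 0.12891846 0.018     ] far face [0.4403708  0.13418085 0.01      ] len 0.0529375999324467 0.06012809849337884
grasp [0.42697143 0.11916058 0.003     ] delta [ 0.04217743 -0.00055611  0.23751822]
want toolx heading 48.63808085657153 now 46.714438365713285
```

```bash
python3 nudge.py '0.05 0.02 0 0.035 -0.033;0.05 0.042 0 0.07 -0.033;0.05 0.042 0 0.11 -0.033;0.05 0.042 -0.001 0.15 -0.033;0.05 0.042 -0.001 0.185 -0.033;0.05 0.042 -0.001 0.21 -0.033;0.05 0.042 -0.001 0.225 -0.033;0.05 0.042 -0.001 0.225 -0.033'; python3 - <<'E'
from h import *
T=pose();print(T[:3,3],tooldelta([.42697,.11916,.003]),np.degrees(np.arctan2(T[1,0],T[0,0])))
E
```

```text
clock: 6.35
tool_pos: [0.4258, 0.118, 0.0135]
eef_rot: [0.0, 0.912, 0.411, -0.003]
wrist_force: [0.4, -0.1, 1.2]
grip_width: 0.0496
grasp_force: 0.0
[0.42576883 0.11802169 0.01348207] [0.00171696 0.00017182 0.01047067] 48.54532583458691
```

```bash
python3 nudge.py '0.05 0.001 0 0.006 0;0.05 0.001 0 0.01 0;0.05 0.001 0 0.01 0;0 0.001 0 0.01 0;0 0.001 0 0.01 0;0 0.001 0 0.01 0;0 0.001 0 0.01 0;0 0.001 0 0.01 0'; python3 nudge.py '0 0 0 0 0;0 0 0 0 0;0 0 0 0 0;0 0 0 0 0'
```

```text
clock: 7.02
tool_pos: [0.4289, 0.1211, 0.0068]
eef_rot: [0.0, 0.911, 0.413, 0.0]
wrist_force: [-0.2, -1.3, 0.2]
grip_width: 0.0199
grasp_force: 0.0
clock: 7.35
tool_pos: [0.4287, 0.1211, 0.0065]
eef_rot: [0.0, 0.911, 0.413, 0.0]
wrist_force: [-0.1, -0.4, 1.2]
grip_width: 0.011
grasp_force: 30.0
```

```bash
python3 nudge.py '0.03 0 0 0 0;0.03 0 0 0 0;0.03 0 0 0 0;0.03 -0.002 0 0.0045 0;0.03 -0.002 0 0.0045 0;0.03 -0.002 0 0.0045 0;0 -0.002 0 0.0045 0;0 -0.002 0 0.0045 0'; python3 nudge.py '0 0 0 0 0;0 0 0 0 0;0 0 0 0 0;0 0 0 0 0;0 0 0 0 0;0 0 0 0 0'
```

```text
clock: 8.02
tool_pos: [0.4275, 0.1196, 0.0021]
eef_rot: [0.0, 0.911, 0.413, 0.0]
wrist_force: [1.0, -0.6, 0.1]
grip_width: 0.02
grasp_force: 0.0
clock: 8.52
tool_pos: [0.4275, 0.1196, 0.002]
eef_rot: [-0.0, 0.911, 0.413, 0.0]
wrist_force: [-0.2, 0.5, 0.5]
grip_width: 0.0107
grasp_force: 30.0
```

```bash
python3 nudge.py '0 0 0 -0.03 0;0 0 0 -0.07 0;0 0 0 -0.11 0;0 0 0 -0.15 0;0 0 0 -0.17 0;0 0 0 -0.18 0;0 0 0 -0.18 0;0 0 0 -0.18 0'; python3 - <<'E'
from h import *
im,c=snap("wrist","w5");np.save("w5T.npy",pose());s,_=snap("scene","s5")
z=lambda p,x,y,w,h,W_,H_:cv2.resize(cv2.imread(p)[y:y+h,x:x+w],(W_,H_),interpolation=cv2.INTER_CUBIC)
A=np.hstack([z("pics/w5.png",240,180,160,120,400,300),z("pics/w4.png",420,180,160,120,400,300)])
B=np.hstack([z("pics/s5.png",230,180,160,120,400,300),z("pics/top0.png",290,190,160,120,400,300)])
cv2.imwrite("pics/comp5.png",np.vstack([A,B]))
E
```

```text
clock: 9.18
tool_pos: [0.4274, 0.1191, 0.182]
eef_rot: [0.0, 0.911, 0.412, 0.0]
wrist_force: [0.0, 0.8, -1.3]
grip_width: 0.0113
grasp_force: 30.0
```

View pics/comp5.png

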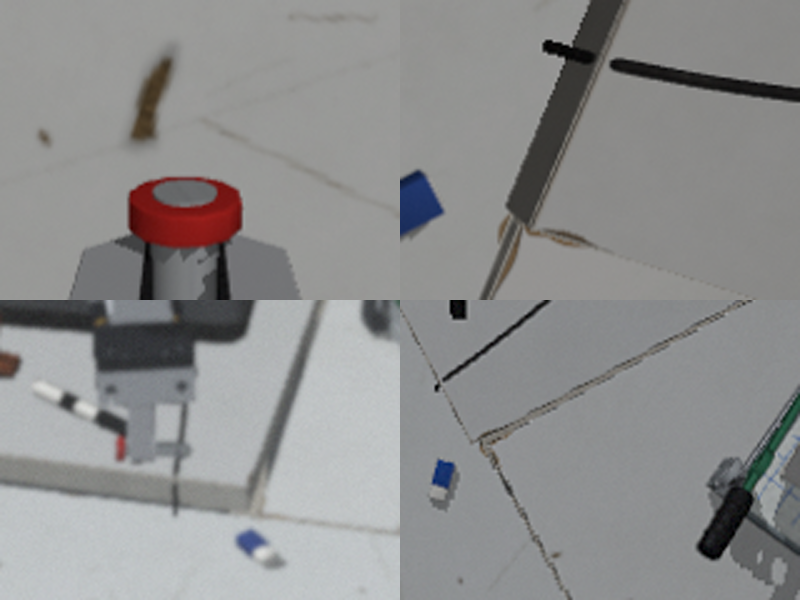

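The pin is held with its head at zoom (185,210), and the slab's corner shows in all three views. I'll now compute the slab height and the lateral camera bias from the held pin.

```bash
python3 - <<'E'
from h import *
a=np.radians(46.71);T4=np.eye(4);x=np.r_[np.cos(a),np.sin(a),0];z=np.r_[0,0,-1.];T4[:3,:3]=np.c_[x,np.cross(z,x),z];T4[:3,3]=[.399,.0883,.2406]
c4=cam("wrist",T4);cs=cam("scene");ct=cam("top")
print("top corner",tri([(c4,(470.8,270)),(cs,(330,253.6)),(ct,(322.5,246.5))]))
print("bottom corner",tri([(c4,(464.8,262.8)),(cs,(333,265))]))
print("edge far",plane(ct,[[520,145]],.05))
# head in hand, tool frame
im=cv2.imread("pics/w5.png");hsv=cv2.cvtColor(im,cv2.COLOR_BGR2HSV)[240:300,270:360]
r=cv2.inRange(hsv,(0,120,60),(8,255,255))|cv2.inRange(hsv,(172,120,60),(180,255,255))
k=max(cv2.findContours(r,0,1)[0],key=cv2.contourArea);bb=cv2.boundingRect(k);print(bb)
u=270+bb[0]+(bb[2]-1)/2
c=cam("wrist",np.eye(4));o,D=rays(c,[[u,257]])
t=(.0173-o[0])/D[0,0];print("head u",u,"tool point at x=17.3mm",o+t*D[0], "at z=-.007",o+D[0]*((-.007-o[2])/D[0,2]))
for dip in(0,5):
  d=np.radians(dip);print(dip,proj(c,[[.0173*np.cos(d),0,-.007-.0173*np.sin(d)]]))
# tip visibility in scene
E
```

```text
top corner (array([ 0.47245638, -0.06671275,  0.03206068]), [np.float64(0.004818427919261717), np.float64(0.0029004995175016548), np.float64(0.003998247887699615)])
bottom corner (array([ 0.47228168, -0.07133861, -0.00140506]), [np.float64(0.0036699476093078175), np.float64(0.0036699476093077755)])
edge far [[ 0.74456602 -0.57319795  0.05      ]]
(22, 11, 45, 28)
head u 314.0 tool point at x=17.3mm [ 0.0173      0.00133245 -0.00062147] at z=-.007 [ 0.01921666  0.00131956 -0.007     ]
0 [[310.93745562 261.26316774]]
5 [[310.91949378 262.46095573]]
```

```bash
python3 nudge.py '0 -0.025 0.02 0 0;0 -0.055 0.045 0 0;0 -0.085 0.07 0 0;0 -0.115 0.094 0 0;0 -0.145 0.118 0 0;0 -0.176 0.144 0 0;0 -0.207 0.169 0 -0.06;0 -0.238 0.194 0 -0.125'; python3 nudge.py '0 -0.02 0.03 0 0;0 -0.045 0.06 0 0;0 -0.07 0.085 0 0;0 -0.095 0.11 0 0;0 -0.115 0.125 0 0;0 -0.12 0.13 0 0;0 -0.12 0.13 0 0';python3 - <<'E'
from h import *
T=pose();print(T[:3,3],tooldelta(W(-.1,.019,.115)),np.degrees(np.arctan2(T[1,0],T[0,0])),55.8)
E
```

```text
clock: 9.95
tool_pos: [0.415, -0.1888, 0.1807]
eef_rot: [-0.001, 0.883, 0.47, -0.001]
wrist_force: [0.3, 0.2, -1.1]
grip_width: 0.011
grasp_force: 30.0
clock: 10.53
tool_pos: [0.4556, -0.361, 0.1798]
eef_rot: [-0.001, 0.884, 0.467, -0.001]
wrist_force: [-0.3, 0.5, -0.5]
grip_width: 0.0109
grasp_force: 30.0
[ 0.45561357 -0.36095478  0.17978506] [-0.0295918  -0.03519683  0.06488478] 55.714871940519615 55.8
```

```bash
python3 nudge.py '0 -0.02 -0.02 0 0;0 -0.03 -0.035 0 0;0 -0.03 -0.035 0.02 0;0 -0.03 -0.035 0.05 0;0 -0.03 -0.035 0.06 0;0 -0.03 -0.035 0.06 0;0 -0.03 -0.035 0.06 0';python3 - <<'E'
from h import *
im,c=snap("wrist","w6");T=pose();np.save("w6T.npy",T);print(T[:3,3],tooldelta(W(-.1,.019,.115)))
print(proj(c,[W(-.1,.089,.075),W(-.117,.089,.075),W(-.083,.089,.075),W(-.117,.081,.075)]))
cv2.imwrite("pics/w6z.png",cv2.resize(im[:,:,::-1][20:320,110:510],(800,600),interpolation=cv2.INTER_CUBIC))
E
```

```text
clock: 11.12
tool_pos: [0.4113, -0.363, 0.1218]
eef_rot: [-0.001, 0.883, 0.47, 0.0]
wrist_force: [0.8, -0.4, 0.4]
grip_width: 0.0111
grasp_force: 30.0
[ 0.41192784 -0.36380394  0.12262096] [-0.00262187 -0.00091352  0.00761874]
[[312.13395921 140.4358949 ]
 [279.93174937 140.31787414]
 [344.33891306 140.58967219]
 [280.14678518 155.70539712]]
```

View pics/w6z.png

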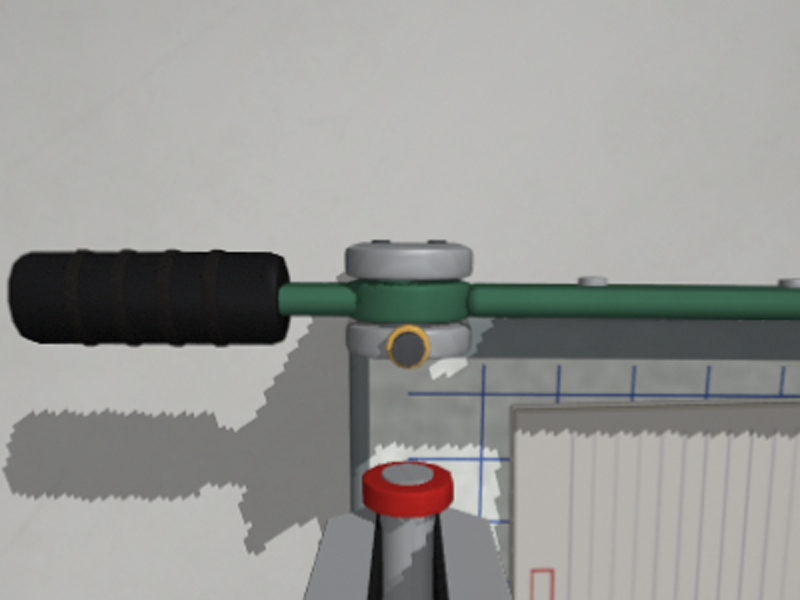

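The fork's outer cheek spans zoom columns 345–473 (centre 409), with its outer edge at row 242. The pin head spans 363–453 (centre 408), so the two are nearly in line; I'll compute the offset.

```bash
python3 - <<'E'
from h import *
T=np.load("w6T.npy");c=cam("wrist",np.eye(4))
q=plane(c,[[110+345/2,141+4],[110+473/2,141+4],[314.5,141]],T[2,3]-.075);  # z in tool = down
print("fork tool",q.round(4), "w",q[1,1]-q[0,1])
im=cv2.imread("pics/w6.png");g=cv2.cvtColor(im,cv2.COLOR_BGR2GRAY)
for v in(148,152,156):print(v,g[v,278:290],g[v,340:354])
h=plane(c,[[110+363/2,262],[110+453/2,262]],-.008);print("head",h.round(4))
y=q[:2,1].mean()-h[:,1].mean();print("fork minus head y",y)
x=q[2,0];tool=T[:3,:3];P=T@np.r_[x,y,0,1];print("mouth world",P[:2],"model",W(-.1,.089,.075))
# target TCP with tip 25mm short of mouth
for gap in(.03,):
    G=P[:3]+T[:3,0]*(.0407+gap);G[2]=.068;print(G,tooldelta(G))
E
```

```text
fork tool [[ 0.0647 -0.0153  0.0476]
 [ 0.0647  0.0187  0.0476]
 [ 0.0667  0.0017  0.0476]] w 0.03398186816836671
148 [188 187 188 185 124  64  72  77  82  87  91  96] [140 136 133 131 125 116 148 181 186 187 186 187 187 186]
152 [188 188 187 185 131  64  72  77  82  85  89  93] [130 129 127 124 115 111 151 181 186 186 185 184 185 186]
156 [187 183 174 136 113  77  68  75  78  82  88  92] [121 117 115 111 104 128 170 186 186 186 186 185 185 186]
head [[ 0.0171 -0.0083 -0.008 ]
 [ 0.0171  0.011  -0.008 ]]
fork minus head y 0.00035892600277070714
mouth world [ 0.44954008 -0.30866562] model [ 0.4490621  -0.30757311  0.075     ]
[ 0.48906629 -0.2500468   0.068     ] [0.13740729 0.00033169 0.05471385]
```

Aligned: the fork measures 34.0 mm wide, and the lateral offset is at most 0.4 mm. Crossing over the fork to the outer side.

```bash
python3 nudge.py '0 0.01 0 -0.015 0;0 0.045 0 -0.02 0;0 0.08 0 -0.02 0;0 0.115 0 -0.02 0;0 0.137 0 0 0;0 0.137 0 0.03 0;0 0.137 0 0.05 0;0 0.137 0 0.05 0'; python3 nudge.py '0 0 0 0 0;0 0 0 0 0;0 0 0 0 0'; python3 - <<'E'
from h import *
T=pose();print(T[:3,3],tooldelta([.48907,-.25005,.071]),np.degrees(np.arctan2(T[1,0],T[0,0])))
snap("scene","s7");P=T[:3,3]-T[:3,0]*.0407;P[2]+=.002;M=[.4495,-.3087,.075]
print("proj tip,mouth",proj(cam("scene"),[P,M]))
E
```

```text
clock: 11.83
tool_pos: [0.4864, -0.2497, 0.0701]
eef_rot: [-0.002, 0.883, 0.47, -0.001]
wrist_force: [-1.3, 0.6, -0.3]
grip_width: 0.0113
grasp_force: 30.0
clock: 12.08
tool_pos: [0.489, -0.2521, 0.0738]
eef_rot: [0.001, 0.883, 0.468, 0.001]
wrist_force: [0.2, -0.1, -1.0]
grip_width: 0.0112
grasp_force: 30.0
[ 0.48897967 -0.25206491  0.07381666] [ 0.00171679 -0.00106509  0.00281421] 55.8693138895663
proj tip,mouth [[390.81265349 203.38145125]
 [401.74554977 202.47742281]]
```

```bash
for i in 1 2 3; do python3 nudge.py '0 0 0 0 0' | sed -n 2,3p; done; python3 - <<'E'
from h import *
im=cv2.imread("pics/s7.png");cv2.imwrite("pics/s7z.png",cv2.resize(im[140:260,320:480],(800,600),interpolation=cv2.INTER_CUBIC))
E
```

```text
tool_pos: [0.4884, -0.252, 0.0733]
eef_rot: [0.001, 0.883, 0.468, 0.001]
tool_pos: [0.4881, -0.2518, 0.0729]
eef_rot: [0.001, 0.883, 0.468, 0.0]
tool_pos: [0.4879, -0.2516, 0.0725]
eef_rot: [0.0, 0.883, 0.469, 0.0]
```

View pics/s7z.png

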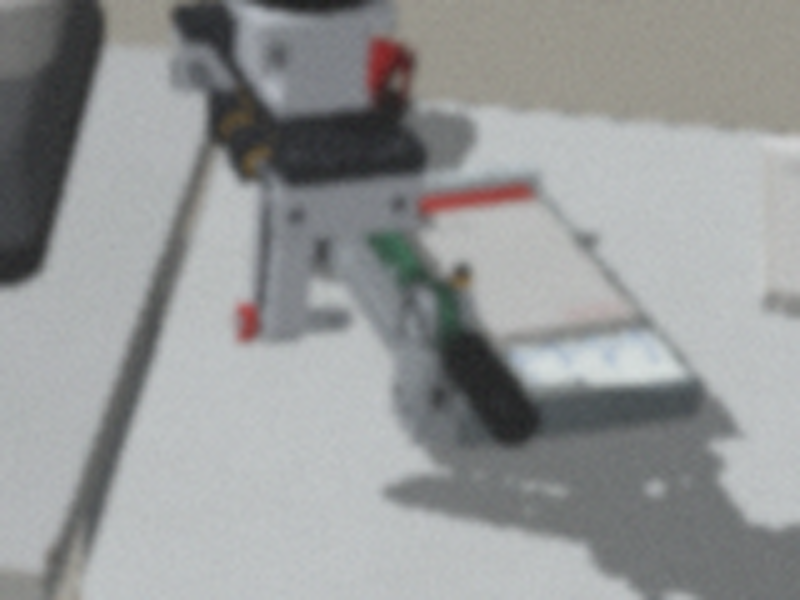

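The pin runs from its head at zoom (245,322) to its nose at about (345,318), pointing at the fork. I'll wait for the servo to settle.

```bash
python3 nudge.py '0 0 0 0 0;0 0 0 0 0;0 0 0 0 0;0 0 0 0 0;0 0 0 0 0;0 0 0 0 0;0 0 0 0 0;0 0 0 0 0'; python3 - <<'E'
from h import *
T=pose();print(T[:3,3],tooldelta([.48907,-.25005,.071]),tooldelta([.4495,-.3087,.075]),np.degrees(np.arctan2(T[1,0],T[0,0])))
E
```

```text
clock: 13.05
tool_pos: [0.4877, -0.2513, 0.072]
eef_rot: [-0.0, 0.883, 0.469, -0.0]
wrist_force: [0.7, -0.0, -0.8]
grip_width: 0.0109
grasp_force: 30.0
[ 0.48766589 -0.25129976  0.07196656] [0.001822   0.00046232 0.00096655] [-0.0689282   0.00056717 -0.00303412] 55.908194811192324
```

```bash
python3 nudge.py '0 -0.008 0.0004 0.001 0;0 -0.016 0.0004 0.001 0;0 -0.022 0.0004 0.001 0;0 -0.024 0.0004 0.001 0;0 -0.024 0.0004 0.001 0;0 -0.024 0.0004 0.001 0;0 -0.024 0.0004 0.001 0;0 -0.024 0.0004 0.001 0'; python3 nudge.py '0 -0.003 0 0 0;0 -0.006 0 0 0;0 -0.008 0 0 0;0 -0.009 0 0 0;0 -0.009 0 0 0;0 -0.009 0 0 0'; python3 - <<'E'
from h import *
T=pose();print(tooldelta([.4495,-.3087,.075]),T[:3,:3].T@robot.observe()["wrist_force"])
E
```

```text
clock: 13.72
tool_pos: [0.4748, -0.271, 0.071]
eef_rot: [-0.0, 0.883, 0.469, 0.0]
wrist_force: [-0.1, 0.9, -0.5]
grip_width: 0.0111
grasp_force: 30.0
clock: 14.22
tool_pos: [0.4695, -0.279, 0.071]
eef_rot: [0.0, 0.883, 0.469, 0.0]
wrist_force: [-1.1, 0.0, -0.3]
grip_width: 0.0111
grasp_force: 30.0
[-0.0358153   0.00012741 -0.00400445] [-0.59830631 -0.89283009  0.3221375 ]
```

The tip is 5 mm into the hole with no force. I'll continue while easing the pin level.

```bash
python3 nudge.py '0 -0.002 0 0 0;0 -0.004 0 0.0003 0;0 -0.005 0 0.0006 0;0 -0.005 0 0.0006 0'; python3 nudge.py '0 -0.002 0 0.0003 0;0 -0.004 0 0.0006 0;0 -0.005 0 0.001 0;0 -0.005 0 0.001 0';python3 nudge.py '0 -0.002 0 0.0005 0;0 -0.004 0 0.001 0;0 -0.004 0 0.001 0;0 -0.004 0 0.001 0'; python3 - <<'E'
from h import *
T=pose();print(tooldelta([.4495,-.3087,.075]),T[:3,:3].T@robot.observe()["wrist_force"])
E
```

```text
clock: 14.55
tool_pos: [0.4663, -0.2828, 0.0703]
eef_rot: [-0.0, 0.883, 0.469, -0.0]
wrist_force: [-1.2, 1.3, 1.4]
grip_width: 0.0109
grasp_force: 30.0
clock: 14.88
tool_pos: [0.464, -0.2864, 0.0695]
eef_rot: [-0.0, 0.883, 0.469, 0.0]
wrist_force: [-0.7, 5.4, 3.4]
grip_width: 0.0111
grasp_force: 30.0
clock: 15.22
tool_pos: [0.4623, -0.289, 0.0688]
eef_rot: [-0.0, 0.883, 0.469, 0.001]
wrist_force: [-1.3, 5.9, 6.4]
grip_width: 0.0109
grasp_force: 30.0
[-0.02347822  0.00041523 -0.0062174 ] [ 4.18710256 -4.37475929 -6.36938293]
```

```bash
python3 nudge.py '0 -0.002 -0.0003 0 0;0 -0.004 -0.0006 0.0003 0;0 -0.005 -0.0008 0.0005 0;0 -0.005 -0.0008 0.0005 0'; python3 nudge.py '0 -0.002 0 0 0;0 -0.004 0 0 0;0 -0.005 0 0 0;0 -0.005 0 0 0'; python3 - <<'E'
from h import *
T=pose();print(tooldelta([.4495,-.3087,.075]),T[:3,:3].T@robot.observe()["wrist_force"])
E
```

```text
clock: 15.55
tool_pos: [0.4597, -0.2925, 0.0686]
eef_rot: [-0.0, 0.883, 0.469, 0.001]
wrist_force: [1.3, 6.8, 7.5]
grip_width: 0.011
grasp_force: 30.0
clock: 15.88
tool_pos: [0.4569, -0.2965, 0.0686]
eef_rot: [-0.0, 0.883, 0.469, 0.001]
wrist_force: [0.4, 7.8, 8.3]
grip_width: 0.011
grasp_force: 30.0
[-0.01416945  0.00070753 -0.00642327] [ 6.69077818 -4.00787118 -8.2529035 ]
```

```bash
python3 nudge.py '0 -0.002 -0.0003 0 0;0 -0.004 -0.0004 0 0;0 -0.005 -0.0004 0 0;0 -0.005 -0.0004 0 0;0 -0.005 -0.0004 0 0;0 -0.005 -0.0004 0 0'; python3 - <<'E'
from h import *
im,c=snap("wrist","w8");T=pose();print(tooldelta([.4495,-.3087,.075]),T[:3,:3].T@robot.observe()["wrist_force"])
hsv=cv2.cvtColor(im,cv2.COLOR_RGB2HSV)[230:320,250:380]
r=cv2.inRange(hsv,(0,120,60),(8,255,255))|cv2.inRange(hsv,(172,120,60),(180,255,255))
bb=cv2.boundingRect(max(cv2.findContours(r,0,1)[0],key=cv2.contourArea));print(bb[0]+250,bb[1]+230,bb[2:])
print("w5 was 292 251 45 28")
E
```

```text
clock: 16.38
tool_pos: [0.4556, -0.2983, 0.0686]
eef_rot: [-0.001, 0.883, 0.47, 0.003]
wrist_force: [3.4, 11.9, 5.6]
grip_width: 0.0113
grasp_force: 30.0
[-0.01199955  0.00078703 -0.00651584] [10.74487864 -3.11350271 -5.68330724]
292 252 (45, 25)
w5 was 292 251 45 28
```

```bash
python3 nudge.py '0 -0.001 -0.0003 0 0;0 -0.002 -0.0004 0 0;0 -0.003 -0.0004 0 0;0 -0.003 -0.0004 0 0;0 -0.003 -0.0004 0 0;0 -0.003 -0.0004 0 0'; python3 - <<'E'
from h import *
im,c=snap("wrist","w9");T=pose();print(tooldelta([.4495,-.3087,.075]),T[:3,:3].T@robot.observe()["wrist_force"])
hsv=cv2.cvtColor(im,cv2.COLOR_RGB2HSV)[230:320,250:380]
r=cv2.inRange(hsv,(0,120,60),(8,255,255))|cv2.inRange(hsv,(172,120,60),(180,255,255))
bb=cv2.boundingRect(max(cv2.findContours(r,0,1)[0],key=cv2.contourArea));print(bb[0]+250,bb[1]+230,bb[2:])
E
```

```text
clock: 16.93
tool_pos: [0.4553, -0.2986, 0.0687]
eef_rot: [-0.001, 0.882, 0.471, 0.005]
wrist_force: [5.6, 13.9, 5.7]
grip_width: 0.0109
grasp_force: 30.0
[-0.01147413  0.00081485 -0.00640792] [14.35257255 -2.27898504 -5.23870824]
292 251 (45, 26)
```

The pin is about 29 mm in and the spring ball is gripping. I'll release, rise, and go behind the head to push.

```bash
python3 nudge.py '0 0.001 0.0005 0 0;0 0.003 0.0005 0 0;0.03 0.004 0.0005 0 0;0.03 0.004 0.0005 0 0;0.03 0.004 0.0005 0 0;0.03 0.004 0.0005 0 0;0.03 0.004 0.0005 0 0'; python3 nudge.py '0.03 0 0 -0.02 0;0.03 0 0 -0.05 0;0.03 0 0 -0.05 0;0.03 0.03 0 -0.05 0;0 0.05 0 -0.05 0;0 0.05 0 -0.05 0;0 0.05 0 -0.05 0;0 0.05 0 -0.05 0'; python3 nudge.py '0 0 0 0 0;0 0 0 0 0'; python3 - <<'E'
from h import *
im,c=snap("wrist","w10");T=pose();print(tooldelta([.4495,-.3087,.075]))
hsv=cv2.cvtColor(im,cv2.COLOR_RGB2HSV);r=cv2.inRange(hsv,(0,120,60),(8,255,255))|cv2.inRange(hsv,(172,120,60),(180,255,255))
for k in cv2.findContours(r,0,1)[0]:
    if cv2.contourArea(k)>40:print(cv2.boundingRect(k))
M=np.r_[.4495,-.3087,.075]
print("expected head@29in",proj(c,[M+T[:3,0]*.023,M+T[:3,0]*.029]))
im2,cs=snap("scene","s10");hsv=cv2.cvtColor(im2,cv2.COLOR_RGB2HSV);r=cv2.inRange(hsv,(0,120,60),(8,255,255))|cv2.inRange(hsv,(172,120,60),(180,255,255))
for k in cv2.findContours(r,0,1)[0]:
    if cv2.contourArea(k)>8:print("scene",cv2.boundingRect(k))
print(proj(cs,[M+T[:3,0]*.026]))
E
```

```text
clock: 17.57
tool_pos: [0.4563, -0.3026, 0.0685]
eef_rot: [0.002, 0.883, 0.469, 0.003]
wrist_force: [5.6, 1.3, -1.5]
grip_width: 0.0303
grasp_force: 2.3
clock: 18.23
tool_pos: [0.4797, -0.2617, 0.1174]
eef_rot: [0.0, 0.884, 0.468, -0.001]
wrist_force: [0.5, 0.2, 0.3]
grip_width: 0.0062
grasp_force: 0.0
clock: 18.4
tool_pos: [0.4799, -0.2615, 0.1176]
eef_rot: [0.0, 0.884, 0.468, -0.001]
wrist_force: [-0.3, -0.5, 0.2]
grip_width: 0.0001
grasp_force: 0.0
[-0.05647475  0.00133745  0.04270308]
(533, 412, 31, 63)
expected head@29in [[313.94159366 318.9726884 ]
 [313.94154765 309.33207547]]
scene (227, 367, 58, 17)
scene (61, 110, 37, 15)
scene (30, 96, 8, 9)
[[391.80166753 203.7275505 ]]
```

```bash
python3 nudge.py '0 0 0 -0.03 0;0 -0.02 0 -0.06 0;0 -0.045 0 -0.08 0;0 -0.07 0 -0.09 0;0 -0.085 0 -0.09 0;0 -0.085 0 -0.09 0;0 -0.085 0 -0.09 0'; cat > look.py <<'E'
from h import *
import sys
def red(im,lo):
    hsv=cv2.cvtColor(im,cv2.COLOR_RGB2HSV);r=cv2.inRange(hsv,(0,110,50),(8,255,255))|cv2.inRange(hsv,(172,110,50),(180,255,255))
    return [cv2.boundingRect(k) for k in cv2.findContours(r,0,1)[0] if cv2.contourArea(k)>lo]
M=np.r_[.4495,-.3087,.075]
im,c=snap("wrist","l"+sys.argv[1]);T=pose();print(T[:3,3],tooldelta(M));print("wrist",red(im,20),"exp under,face @29",proj(c,[M+T[:3,0]*.023,M+T[:3,0]*.029,M]).round(1).tolist())
for n in("scene","top"):
    im,c=snap(n,"l"+n+sys.argv[1]);print(n,red(im,5),proj(c,[M+T[:3,0]*.026,M]).round(1).tolist())
E
python3 look.py 1
```

```text
clock: 19.08
tool_pos: [0.4326, -0.331, 0.2078]
eef_rot: [-0.0, 0.884, 0.468, -0.0]
wrist_force: [0.8, -0.1, -0.2]
grip_width: 0.0004
grasp_force: 0.0
[ 0.43335097 -0.3297792   0.20763885] [0.02640022 0.0016158  0.13265974]
wrist [(496, 238, 27, 99), (601, 234, 39, 50), (302, 149, 26, 10)] exp under,face @29 [[313.7, 160.8], [313.6, 152.5], [313.7, 191.9]]
scene [(227, 366, 58, 19), (401, 178, 24, 4), (0, 163, 26, 9), (386, 148, 15, 20), (60, 110, 38, 15), (29, 96, 9, 9)] [[391.8, 203.7], [401.7, 202.5]]
top [(409, 248, 5, 6), (470, 211, 32, 23), (490, 165, 47, 26)] [[411.3, 250.8], [419.9, 257.0]]
```

The head shows at wrist (302–328, 149–158), where it should be at about 28 mm of insertion. Going behind it.

```bash
python3 nudge.py '0 0.035 0.001 0 0;0 0.07 0.001 0 0;0 0.078 0.001 0.03 0;0 0.078 0.001 0.07 0;0 0.078 0.001 0.11 0;0 0.078 0.001 0.14 0;0 0.078 0.001 0.144 0;0 0.078 0.001 0.144 0'; python3 nudge.py '0 0 0 0 0;0 0 0 0 0;0 0 0 0 0;0 0 0 0 0;0 0 0 0 0;0 0 0 0 0'; python3 - <<'E'
from h import *
print(tooldelta([.4495,-.3087,.075]))
E
```

```text
clock: 19.9
tool_pos: [0.4772, -0.2644, 0.0623]
eef_rot: [-0.002, 0.883, 0.47, -0.001]
wrist_force: [-0.1, 0.2, -0.1]
grip_width: 0.0006
grasp_force: 0.0
clock: 20.4
tool_pos: [0.4781, -0.2668, 0.0646]
eef_rot: [0.001, 0.883, 0.469, 0.0]
wrist_force: [0.0, 0.1, 0.2]
grip_width: 0.0002
grasp_force: 0.0
[-0.05076399 -0.00013273 -0.01039864]
```

```bash
python3 nudge.py '0 -0.004 0 0 0;0 -0.008 0 0 0;0 -0.011 0 0 0;0 -0.014 0 0 0;0 -0.016 0 0 0;0 -0.018 0 0 0;0 -0.018 0 0 0'; cat > st.py <<'E'
from h import *
s=robot.observe();T=pose(s);print("d",tooldelta([.4495,-.3087,.075]).round(4),"F",(T[:3,:3].T@s["wrist_force"]).round(1))
E
python3 st.py; python3 nudge.py '0 -0.002 0 0 0;0 -0.004 0 0 0;0 -0.006 0 0 0;0 -0.006 0 0 0'; python3 st.py
```

```text
clock: 20.98
tool_pos: [0.4721, -0.2753, 0.064]
eef_rot: [-0.002, 0.883, 0.47, 0.005]
wrist_force: [7.0, 12.3, -2.1]
grip_width: 0.0006
grasp_force: 6.6
d [-0.0402 -0.0002 -0.0114] F [14.1 -1.   2.2]
clock: 21.32
tool_pos: [0.4692, -0.2795, 0.064]
eef_rot: [-0.002, 0.882, 0.471, 0.005]
wrist_force: [6.6, 12.2, -2.8]
grip_width: 0.0003
grasp_force: 6.9
d [-0.0351 -0.0001 -0.0114] F [13.7 -1.3  3. ]
```

```bash
python3 nudge.py '0 -0.002 0 0 0;0 -0.004 0 0 0;0 -0.006 0 0 0;0 -0.008 0 0 0;0 -0.008 0 0 0'; python3 st.py; python3 nudge.py '0 -0.002 0 0 0;0 -0.004 0 0 0;0 -0.005 0 0 0;0 -0.005 0 0 0'; python3 st.py
```

```text
clock: 21.73
tool_pos: [0.4637, -0.287, 0.0637]
eef_rot: [-0.002, 0.882, 0.47, 0.004]
wrist_force: [6.0, 9.4, -3.0]
grip_width: 0.0008
grasp_force: 5.9
d [-0.0258  0.0003 -0.0115] F [11.1 -0.2  3.1]
clock: 22.07
tool_pos: [0.4608, -0.2911, 0.0636]
eef_rot: [-0.002, 0.882, 0.47, 0.004]
wrist_force: [6.0, 9.9, -3.9]
grip_width: 0.0005
grasp_force: 6.2
d [-0.0208  0.0004 -0.0116] F [11.5 -0.5  4.1]
```

```bash
python3 nudge.py '0 -0.001 0 0 0;0 -0.003 0 0 0;0 -0.003 0 0 0;0 -0.003 0 0 0'; python3 st.py; python3 nudge.py '0 -0.001 0 0 0;0 -0.002 0 0 0;0 -0.002 0 0 0;0 -0.002 0 0 0'; python3 st.py;  python3 nudge.py '0 -0.001 0 0 0;0 -0.002 0 0 0;0 -0.002 0 0 0;0 -0.002 0 0 0'; python3 st.py
```

```text
clock: 22.4
tool_pos: [0.4585, -0.2944, 0.0635]
eef_rot: [-0.002, 0.883, 0.47, 0.004]
wrist_force: [5.4, 9.9, -4.1]
grip_width: 0.0006
grasp_force: 5.4
d [-0.0168  0.0006 -0.0117] F [11.2 -1.   4.2]
clock: 22.73
tool_pos: [0.4576, -0.2956, 0.0634]
eef_rot: [-0.002, 0.882, 0.47, 0.004]
wrist_force: [6.3, 10.1, -4.0]
grip_width: 0.0006
grasp_force: 6.0
d [-0.0153  0.0006 -0.0117] F [11.9 -0.4  4.1]
clock: 23.07
tool_pos: [0.4574, -0.296, 0.0634]
eef_rot: [-0.002, 0.882, 0.471, 0.005]
wrist_force: [7.5, 13.8, -5.6]
grip_width: 0.0002
grasp_force: 7.3
d [-0.0148  0.0006 -0.0117] F [15.5 -1.5  5.7]
```

```bash
python3 nudge.py '0 -0.002 0 0 0;0 -0.004 0 0 0;0 -0.004 0 0 0;0 -0.004 0 0 0'; python3 st.py; python3 nudge.py '0 -0.002 0 0 0;0 -0.004 0 0 0;0 -0.004 0 0 0;0 -0.004 0 0 0'; python3 st.py
```

```text
clock: 23.4
tool_pos: [0.4573, -0.296, 0.0634]
eef_rot: [-0.003, 0.882, 0.472, 0.007]
wrist_force: [10.2, 18.4, -6.3]
grip_width: 0.0006
grasp_force: 10.5
d [-0.0147  0.0006 -0.0118] F [20.9 -1.7  6.6]
clock: 23.73
tool_pos: [0.4573, -0.2961, 0.0635]
eef_rot: [-0.004, 0.881, 0.473, 0.009]
wrist_force: [12.8, 24.7, -8.0]
grip_width: 0.0005
grasp_force: 13.8
d [-0.0145  0.0005 -0.0118] F [27.5 -3.   8.5]
```

Stalled hard 14.5 mm from the mouth (expected 14), so the head is seated. I'll back off, rise and verify.

```bash
python3 nudge.py '0 0.01 0 0 0;0 0.03 0 0 0;0 0.06 0 0 0;0 0.06 0 -0.04 0;0 0.06 0 -0.08 0;0 0.04 0 -0.12 0;0 0 0 -0.15 0;0 -0.03 0 -0.15 0';python3 nudge.py '0 -0.03 0 0 0;0 -0.05 0 0 0;0 -0.05 0 0 0;0 -0.05 0 0 0;0 -0.05 0 0 0;0 -0.05 0 0 0'; python3 look.py 2; python3 - <<'E'
from h import *
im=cv2.imread("pics/l2.png");c=cam("wrist",pose());hsv=cv2.cvtColor(im,cv2.COLOR_BGR2HSV)
r=cv2.inRange(hsv,(0,110,50),(8,255,255))|cv2.inRange(hsv,(172,110,50),(180,255,255))
T=pose();M=np.r_[.4495,-.3087,.075]
print("exp head rows under/face z.085",proj(c,[M+np.r_[0,0,.01],M+T[:3,0]*.006]).round(1).tolist())
print("handle/bed proj",proj(c,[W(-.17,.075,.075),W(-.12,-.066,.026)]).round(1).tolist())
b=cv2.inRange(hsv,(0,0,0),(180,255,48));k=np.zeros_like(b);k[90:260,140:310]=b[90:260,140:310]
print(cv2.minAreaRect(max(cv2.findContours(k,0,1)[0],key=cv2.contourArea)))
E
```

```text
clock: 24.4
tool_pos: [0.435, -0.3345, 0.2187]
eef_rot: [0.003, 0.882, 0.471, 0.002]
wrist_force: [0.7, -0.7, 0.0]
grip_width: 0.0004
grasp_force: 0.0
clock: 24.9
tool_pos: [0.4048, -0.3742, 0.2139]
eef_rot: [-0.0, 0.883, 0.47, 0.0]
wrist_force: [0.3, 0.9, -0.2]
grip_width: 0.0002
grasp_force: 0.0
[ 0.4048521  -0.37421348  0.21385716] [0.07916447 0.00048127 0.1389227 ]
wrist [(497, 182, 28, 102), (604, 176, 36, 49), (300, 114, 26, 8)] exp under,face @29 [[312.4, 88.7], [312.4, 79.9], [312.5, 121.5]]
scene [(227, 366, 58, 19), (400, 200, 3, 6), (401, 178, 24, 4), (0, 163, 26, 8), (386, 148, 16, 20), (60, 110, 38, 16), (29, 96, 9, 9)] [[391.8, 203.7], [401.7, 202.5]]
top [(417, 254, 6, 7), (470, 211, 32, 25), (489, 165, 48, 26)] [[411.3, 250.8], [419.9, 257.0]]
exp head rows under/face z.085 [[312.3, 120.4], [312.3, 112.4]]
handle/bed proj [[216.8, 139.1], [289.5, 292.9]]
((218.5, 141.0), (34.0, 99.0), 90.0)
```

The head spans rows 114–122 against 112–121 expected when flush. The trimmer and pad have not moved.

```bash
python3 -c "
from cell import robot
print(robot.finish_job())"
```

```text
the job is handed in; nothing more can be done
None
```

I swung the blade arm down onto its stop, then pushed the lock pin through the fork and lug until its head sat flush. The job was handed in at about 25 s, with the trimmer and pad unmoved in the last pictures; no verdict came back.

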